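# Tip the brass balls out of the drawer insert

### The arm

A 6-joint arm with a two-finger parallel gripper is mounted at the origin on the work surface. World frame = base frame: x ahead of the robot, y to its left, z up, the work surface at z = 0. Lengths are in mm, angles in rad, forces in N, time in s.
With the tool pointing down it reaches from about 300 to 775 mm from the base axis. Payload 14.6 kg.
Tool frame: the origin (TCP) lies on the front face of the gripper's body, between the roots of the fingers; the fingertips stand 97 mm ahead of it and the grasp point (between the pads) lies 78 mm ahead of it; z points along the fingers, y is the line along which they close (so a half turn about z gives the same grasp; the last joint's range is limited). The gripper opens to 94 mm and grips with 3 to 60 N. Pads are 16 mm wide; open, the fingers measure 119 mm over their backs; the gripper's body (75 mm by 177 mm) begins 78 mm behind the grasp point.
Start: joints at [-1.207, 0.3, 1.521, -0, 1.321, -0.067], TCP at [229.671, -499.741, 302.646] pointing down, gripper open.
Joint ranges: [-3.03, 3.03], [-0.79, 2.21], [0.23, 2.52], [-1.04, 4.18], [0, 3.07], [-2.55, 2.55]. Speed limits (rad/s): [2.22, 2.22, 2.57, 3.14, 3.14, 3.14].

### API

Orientations are given as [roll, pitch, yaw] about the fixed x, y, z axes, in that order (R = Rz(yaw) Ry(pitch) Rx(roll)).
In Python, from cell import * gives the robot as it stands.
- The arm moves only by the tool carry_out, never from a script. Its arguments are lists of equal length, an entry for each row: "slide": the shift along the world's x, y, z scaled (see below), a list of three; "dr": the turn, a rotation vector about the world's x, y, z scaled (see below), a list of three; "gripper": the opening in per cent of the stroke, from 0 (shut) to 100 (fully open). A call has 1 to 10 rows; each row is the pose to reach, as a shift and turn from the pose commanded when the call began, turning the shorter way round; what a row does not reach only later rows make up. The controller multiplies each number of a shift by 0.25 m and each number of a turn by 360 degrees. A row lasts 1/12 s, in which the tool goes at most 41.7 mm and 7.16 degrees, less where a joint would pass 70% of its speed; a pose out of reach is approached as far as the arm can. A call with a number of a shift or a turn outside -1 to 1 is refused whole. A call with a gripper value outside its range is refused whole. The fingers move at their own pace and stop on an object; "newtons" is the grip in N (left out, the last holds). Time passes only in rows, so rows that repeat a pose let the fingers close. It gives the time, the measured TCP pose, the force, the opening and the grip force at its end, in the units of the state.
- read_state(): the state, without advancing time (a new reading comes with each control period).
- camera(name): name is "scene" or "top"; returns the picture (384x512x3 uint8, red, green, blue); there is no depth.
- camera_model(name): a dict with "vfov" (degrees; the focal length in pixels is half the picture's height over the tangent of half this angle, whatever the lens; pixels are square), "cx", "cy" (the principal point, pixels), "R" (3x3) and "t" (3): a world point X has camera coordinates R X + t. Camera axes: x right, y down, z forward; pixel columns grow to the right and rows downward; lengths in mm; the calibration is good to about 2 mm. A picture is of the moment at which its call begins. camera_model takes no time and is no camera call.
- sign_off(): hands the job in; it is judged then, once.
The state is a dict: "clock": time; "joints": joint angles; "qd": joint speeds; "effort": joint torques, N m; "eef_pos": TCP position; "eef_rot": TCP orientation; "wrist_force": force on the tool from outside, world axes, zero at the start; "moment": the same for the moment, N m; "finger_gap": finger opening in mm; "finger_force": force on a finger pad.
Only numpy, scipy, OpenCV 4.12 (cv2) and the standard library are available. Lean on these libraries where they do the work, as an engineer would, in place of code of your own. Each camera call takes 0.05 s, during which the arm holds its last target. There are 200 camera calls.

### The job

Lift the little wooden insert bin that holds the two brass balls straight up out of the organiser frame, keeping it level until it is clear, and tip both balls out into the green sorting tray. Then stand the empty bin upright on the bare desk, outside the frame and the tray, setting it down rather than dropping it, and let go.

Things in the scene. Friction and masses are not known exactly. Their poses are not given: they have to be found in the camera images.
- bin_center (a point): Centre, 20 mm above the underside, of the pale, blue-lined open bin with the brass balls: 80 (x) x 56 (y) x 40 (z) mm, 120 g, z up. Two like bins hold dark pins or black discs. A dark pull tab, 10 (x) x 30 (y) mm, stands on the +x end wall, centred at x +35, y 0, from 20 to 70 mm above this point: pinch it across x. The -x end pours and at first faces roughly towards the robot.
- ball_a_center (a point): Centre of a loose brass ball, 16 mm diameter, 18 g, in the bin. Inside the bin a ramp climbs at 20 degrees from the floor to a lip at the bin's -x end, 16 mm above its underside: the balls roll out over it once that end is tipped down 30 degrees or more (45 is ample).
- ball_b_center (a point): Centre of the other loose brass ball, 16 mm diameter, 18 g. Its bin stands on the 8 mm base of a wooden frame fixed to the desk, 95 x 201 mm, walls 36 mm high, with three bays side by side along the bin's y, 65 mm apart, 1.5 mm play all round; raised by 30 mm the bin is clear.
- tray_floor (a point): Centre of the inner floor, 6 mm above the desk, of the green tray fixed to the desk: 150 (x) x 180 (y) x 35 (z) mm outside, 6 mm walls, z up. Frame and tray stand on opposite sides (left, right) of the robot's x axis; between them the desk is bare for 60 mm either side of that axis, 0.42 to 0.68 m from the base. Bottle, ship's wheel and pliers lie beyond.

How it is judged (in metres and radians):
On the way, in this order (a step that is already met when the one before it is completed fails the run):
1. the bin is lifted clear above the frame, upright within 15 degrees, with both balls still in it (height (world z) of bin_center above 0.065 m and angle between bin_center's own z axis and vertical below 0.26 rad and distance between each of ball_a_center, ball_b_center and bin_center below 0.045 m), for 0.2 s.
2. both balls lie in the tray (x of ball_a_center in the frame of tray_floor between -0.07 and 0.07 m and y of ball_a_center in the frame of tray_floor between -0.085 and 0.085 m and z of ball_a_center in the frame of tray_floor between -0.005 and 0.025 m and x of ball_b_center in the frame of tray_floor between -0.07 and 0.07 m and y of ball_b_center in the frame of tray_floor between -0.085 and 0.085 m and z of ball_b_center in the frame of tray_floor between -0.005 and 0.025 m), for 0.2 s.
At the end, for the whole second after the job is handed in: Both balls lie on the floor of the tray, and the bin stands upright (within 10 degrees) and at rest with its underside on the desk (within 3.5 mm), not in the frame or the tray, released (all of step 2 and angle between bin_center's own z axis and vertical below 0.17 rad and height (world z) of bin_center below 0.0235 m and linear speed of bin_brass below 0.02 m/s and horizontal distance between bin_center and tray_floor above 0.09 m); the robot touches nothing.
It fails at once if the bin is dropped (falls faster than 0.7 m/s while the fingers do not hold it) (linear speed of bin_brass above 0.7 m/s and contact force between the fingers and bin_brass below 0.1 N).
It also fails if it takes over 64 s, if anything falls off the work surface, if the arm or the gripper's body presses on something with over 40 N, if the wrist force passes 120 N, or if a joint passes its speed limit or range.

## Working session

There is one attempt and no reset: what is moved stays moved. The work goes in short steps, Python scripts to look and compute and a tool call to move; the robot and the scene stay as the last step left them, time stands still between calls to the robot, and variables do not carry over. Pictures are saved under pics/ and viewed, at most 10 in all, crops included, and the job is handed in when it is done.

Besides the shell and the picture viewer there is one more tool, called after "Emit:" in YAML: its name, and indented under it one key for each argument. carry_out: Moves the arm, as the interface text tells. Its arguments: {"type":"object","properties":{"slide":{"type":"array","items":{"type":"array","items":{"type":"number","minimum":-1,"maximum":1}}},"dr":{"type":"array","items":{"type":"array","items":{"type":"number","minimum":-1,"maximum":1}}},"gripper":{"type":"array","items":{"type":"number"}},"newtons":{"type":"number"}},"required":["slide","dr","gripper"]}

```bash
mkdir -p pics; python3 - <<'E'
from cell import *
import cv2
for n in("scene","top"):
    cv2.imwrite(f"pics/{n}0.png",camera(n)[:,:,::-1]); m=camera_model(n); print(n,m)
s=read_state();print(s)
E
```

```text
scene {'vfov': 53.30708846503219, 'cx': 250.0951914490253, 'cy': 186.01300536964897, 'R': array([[ 0.86334903,  0.50444711,  0.01271056],
       [ 0.3345361 , -0.55332936, -0.76283171],
       [-0.37777513,  0.66284216, -0.64647214]]), 't': array([-484.58400164, -135.88135793, 1062.19379075])}
top {'vfov': 57.39237446272142, 'cx': 246.19008066348846, 'cy': 199.43015325022364, 'R': array([[ 0.01736083, -0.99977575, -0.01212622],
       [-0.99866261, -0.01674824, -0.04891304],
       [ 0.04869898,  0.01295918, -0.99872943]]), 't': array([ -3.73237915, 538.18585271, 793.09033871])}
{'clock': 0.1, 'joints': array([-1.20659776e+00,  3.00457376e-01,  1.52149995e+00, -4.21565658e-05,
        1.32069751e+00, -6.65629414e-02]), 'qd': array([ 0.00145026, -0.00064672, -0.0029163 , -0.00026871, -0.00103857,
        0.00044646]), 'effort': array([ 3.01211767e-03, -5.32637501e+01, -3.53283441e+01,  7.09558139e-02,
        2.34638719e-02, -4.98896327e-05]), 'eef_pos': array([ 229.62413638, -499.63446396,  302.12812269]), 'eef_rot': array([-3.14053011e+00, -2.99063530e-05,  4.30771946e-01]), 'wrist_force': array([ 0.4426524 , -1.07479609,  0.37667562]), 'moment': array([ 0.01663643,  0.01147397, -0.05359307]), 'finger_force': 0.0, 'finger_gap': 93.91878486252058}
```

View pics/top0.png

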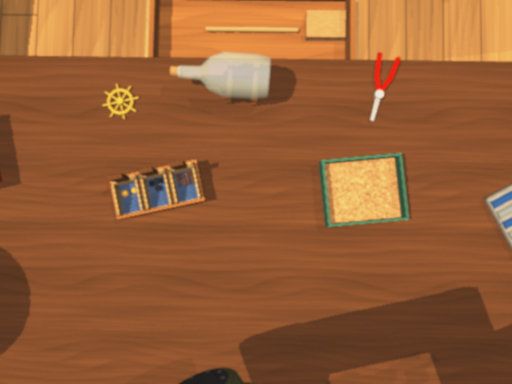

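View pics/scene0.png

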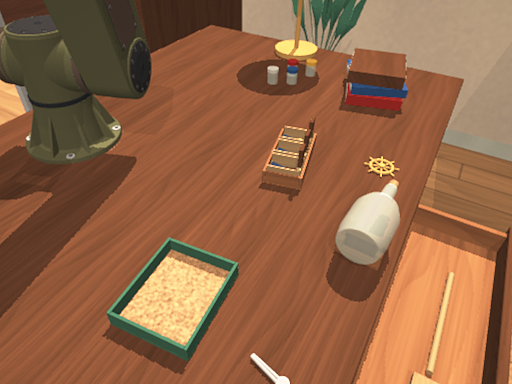

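```bash
python3 - <<'E'
import cv2,numpy as np
a=cv2.imread("pics/top0.png")[155:225,100:220];b=cv2.imread("pics/scene0.png")[115:195,255:325]
c=cv2.imread("pics/top0.png")[145:235,310:420]
a=cv2.resize(a,None,fx=6.5,fy=6.5,interpolation=3);cv2.imwrite("pics/ca.png",a)
b=cv2.resize(b,None,fx=5,fy=5,interpolation=3);c=cv2.resize(c,(489,400),interpolation=3)
b=b[:400,:310]if b.shape[1]<310 else b
c=c[:400,:800-b.shape[1]]
cv2.imwrite("pics/cb.png",np.hstack([b,c]));print(b.shape,a.shape)
E
```

```text
(400, 350, 3) (455, 780, 3)
```

View pics/ca.png

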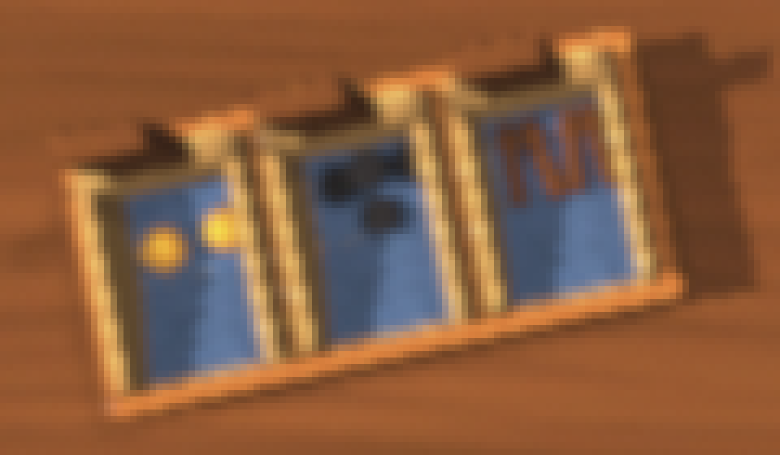

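View pics/cb.png

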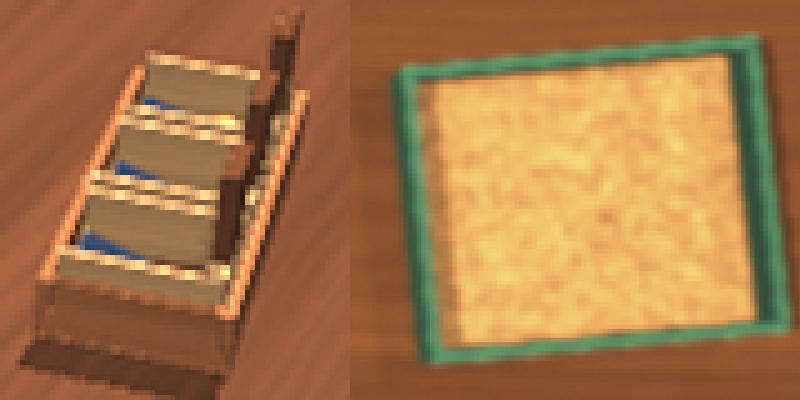

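```bash
cat > h.py <<'E'
import numpy as np
from cell import *
from scipy.optimize import least_squares
def proj(n,X):
    m=camera_model(n);f=192/np.tan(np.radians(m["vfov"]/2));c=np.atleast_2d(X)@np.array(m["R"]).T+m["t"]
    return np.c_[f*c[:,0]/c[:,2]+m["cx"],f*c[:,1]/c[:,2]+m["cy"]]
def place(p,P): 
    c,s=np.cos(p[2]),np.sin(p[2]);P=np.array(P,float)
    return np.c_[p[0]+c*P[:,0]-s*P[:,1],p[1]+s*P[:,0]+c*P[:,1],P[:,2]]
def fit(obs,p0):
    def r(p): return np.concatenate([(proj(n,place(p,P))-np.array(u)).ravel() for n,P,u in obs])
    s=least_squares(r,p0,loss="soft_l1");return s.x,r(s.x).reshape(-1,2).round(1)
E
python3 - <<'E'
from h import *
ca=lambda L:(np.array(L)+.5)/6.5-.5+[100,155]
cb=lambda L:(np.array(L)+.5)/5-.5+[255,115]
cc=lambda L:(np.array(L)+.5)/[489/110,400/90]-.5+[310,145]
F=[[47.5,100.5,36],[-47.5,100.5,36],[-47.5,-100.5,36],[47.5,-100.5,36]]
tab=[[35,65,98]]
x,r=fit([("top",F,ca([[63,172],[113,413],[680,290],[632,35]])),("scene",F,cb([[140,65],[42,275],[230,315],[303,92]][0:1]+[[42,275],[230,315],[303,92]]) [[0,1,2,3]]if 0 else cb([[303,92],[140,65],[42,275],[230,315]])),("scene",tab,cb([[287,22]]))],[550,220,.2])
print("frame",x,r.tolist())
x0=x
x,r=fit([("top",F,ca([[63,172],[113,413],[680,290],[632,35]]))],x0);print("top only",x,r.tolist())
print("bin",place(x0,[[0,65,28],[35,65,98]]))
T=[[75,90,35],[-75,90,35],[-75,-90,35],[75,-90,35]]
x,r=fit([("top",T,cc([[393-350,70],[430-350,363],[790-350,330],[760-350,36]]))],[550,-200,.1]);print("tray",x,r.tolist())
E
```

```text
frame [5.58309013e+02 2.06094715e+02 2.25800425e-01] [[-0.2, -3.9], [0.1, 0.4], [0.7, 0.7], [-0.4, -1.3], [0.8, -0.1], [-0.9, -0.7], [-1.6, 0.1], [0.4, 0.0], [-0.2, -0.7]]
top only [5.56724646e+02 2.06089845e+02 2.29488985e-01] [[-0.3, -3.0], [0.1, 1.2], [0.7, 1.2], [-0.5, -0.8]]
bin [[543.75638773 269.44470373  28.        ]
 [577.86792025 277.28073263  98.        ]]
tray [ 5.63918693e+02 -2.57889514e+02  1.10507970e-01] [[1.3, -0.4], [-0.0, 0.4], [-0.0, 0.3], [-1.1, -0.3]]
```

Emit:
carry_out:
  slide:
    - [0.45, 1, 0]
    - [0.45, 1, 0]
    - [0.45, 1, 0]
    - [0.45, 1, 0]
    - [0.45, 1, 0]
    - [0.45, 1, 0]
    - [0.45, 1, 0]
    - [0.45, 1, 0]
    - [0.45, 1, 0]
    - [0.45, 1, 0]
  dr:
    - [0, 0, 0.0725]
    - [0, 0, 0.0725]
    - [0, 0, 0.0725]
    - [0, 0, 0.0725]
    - [0, 0, 0.0725]
    - [0, 0, 0.0725]
    - [0, 0, 0.0725]
    - [0, 0, 0.0725]
    - [0, 0, 0.0725]
    - [0, 0, 0.0725]
  gripper: [60, 60, 60, 60, 60, 60, 60, 60, 60, 60]
  newtons: 40

```text
clock: 0.93
eef_pos: [342.0, -250.1, 302.6]
eef_rot: [-3.141, 0.0, 0.887]
wrist_force: [-0.8, -0.1, 0.1]
finger_gap: 56.8
finger_force: 0.0
```

Emit:
carry_out:
  slide:
    - [0.45, 1, 0]
    - [0.45, 1, 0]
    - [0.45, 1, 0]
    - [0.45, 1, 0]
    - [0.45, 1, 0]
    - [0.45, 1, 0]
    - [0.45, 1, 0]
    - [0.45, 1, 0]
    - [0.45, 1, 0]
    - [0.45, 1, 0]
  dr:
    - [0, 0, 0.0725]
    - [0, 0, 0.0725]
    - [0, 0, 0.0725]
    - [0, 0, 0.0725]
    - [0, 0, 0.0725]
    - [0, 0, 0.0725]
    - [0, 0, 0.0725]
    - [0, 0, 0.0725]
    - [0, 0, 0.0725]
    - [0, 0, 0.0725]
  gripper: [60, 60, 60, 60, 60, 60, 60, 60, 60, 60]

```text
clock: 1.77
eef_pos: [454.6, -0.9, 302.4]
eef_rot: [-3.141, 0.0, 1.341]
wrist_force: [-0.5, -0.3, 1.2]
finger_gap: 56.3
finger_force: 0.0
```

Emit:
carry_out:
  slide:
    - [0.45, 1, 0]
    - [0.45, 1, 0]
    - [0.45, 1, 0]
    - [0.45, 1, 0]
    - [0.45, 1, 0]
    - [0.45, 1, 0]
    - [0.45, 1, 0]
    - [0.45, 1, 0]
    - [0.45, 1, 0]
    - [0.45, 1, 0]
  dr:
    - [0, 0, 0.0725]
    - [0, 0, 0.0725]
    - [0, 0, 0.0725]
    - [0, 0, 0.0725]
    - [0, 0, 0.0725]
    - [0, 0, 0.0725]
    - [0, 0, 0.0725]
    - [0, 0, 0.0725]
    - [0, 0, 0.0725]
    - [0, 0, 0.0725]
  gripper: [60, 60, 60, 60, 60, 60, 60, 60, 60, 60]

```text
clock: 2.6
eef_pos: [567.5, 248.4, 302.5]
eef_rot: [-3.141, 0.0, 1.796]
wrist_force: [-0.1, -0.8, 0.5]
finger_gap: 56.6
finger_force: 0.0
```

Emit:
carry_out:
  slide:
    - [0.043, 0.108, -0.304]
    - [0.043, 0.108, -0.304]
    - [0.043, 0.108, -0.304]
    - [0.043, 0.108, -0.304]
    - [0.043, 0.108, -0.304]
  dr:
    - [0, 0, 0]
    - [0, 0, 0]
    - [0, 0, 0]
    - [0, 0, 0]
    - [0, 0, 0]
  gripper: [45, 45, 45, 45, 45]

```text
clock: 3.02
eef_pos: [578.5, 276.0, 229.1]
eef_rot: [3.139, -0.0, 1.796]
wrist_force: [0.4, -0.3, 1.1]
finger_gap: 42.5
finger_force: 0.0
```

```bash
python3 - <<'E'
from h import *
import cv2
a=camera("scene")[90:210,220:360,::-1];b=camera("top")[120:240,80:220,::-1]
f=lambda i:cv2.resize(i,(400,343),interpolation=3)
cv2.imwrite("pics/h1.png",np.hstack([f(a),f(b)]))
E
```

```text
(no output)
```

View pics/h1.png

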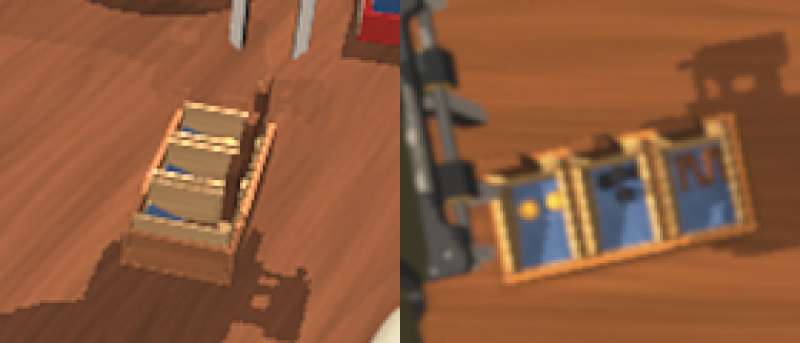

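```bash
python3 - <<'E'
from h import *
s=read_state();print(s["eef_pos"],s["eef_rot"])
g=lambda p:(p-[220,90])*2.857
c=s["eef_pos"]; u=np.array([np.cos(.226),np.sin(.226),0])
for d in(-21,21,-30,30): print("tip",d,g(proj("scene",c+[0,0,-97]+d*u)), g(proj("top",c+[0,0,-97]+d*u)))
v=np.array([-u[1],u[0],0])
for x in(-5,5):
  for y in(-15,15): print("tab",x,y,g(proj("scene",np.array([577.9,277.3,98])+x*u+y*v)))
for k in(0,10): print("tab+x",k,g(proj("scene",np.array([577.9,277.3,98])+k*u)))
E
```

```text
[578.51937543 276.413339   229.64493308] [ 3.13777156e+00 -5.63160977e-04  1.79638063e+00]
tip -21 [[243.09433233  42.35759434]] [[-312.64001976  268.92351054]]
tip 21 [[291.42122132  49.97524932]] [[-324.02880483  209.75605523]]
tip -30 [[232.86097259  40.74453368]] [[-310.19049229  281.64939011]]
tip 30 [[301.9011115   51.62717001]] [[-326.46022476  197.12424866]]
tab -5 -15 [[253.41479786  88.19465885]]
tab -5 15 [[259.66789354  71.74793903]]
tab 5 -15 [[264.75441311  90.08406546]]
tab 5 15 [[270.76646703  73.55775396]]
tab+x 0 [[262.17935294  80.80136672]]
tab+x 10 [[273.42275067  82.65453025]]
```

Emit:
carry_out:
  slide:
    - [0, 0, -0.14]
    - [0, 0, -0.29]
    - [0, 0, -0.29]
    - [0, 0, -0.29]
    - [0, 0, -0.29]
    - [0, 0, -0.29]
    - [0, 0, -0.29]
  dr:
    - [0, 0, 0]
    - [0, 0, 0]
    - [0, 0, 0]
    - [0, 0, 0]
    - [0, 0, 0]
    - [0, 0, 0]
    - [0, 0, 0]
  gripper: [35, 35, 35, 35, 35, 35, 35]

```text
clock: 3.7
eef_pos: [578.6, 277.5, 156.6]
eef_rot: [3.138, -0.001, 1.797]
wrist_force: [1.4, -1.0, 0.2]
finger_gap: 32.7
finger_force: 0.0
```

Emit:
carry_out:
  slide:
    - [0, 0, 0]
    - [0, 0, 0]
    - [0, 0, 0]
    - [0, 0, 0]
    - [0, 0, 0]
    - [0, 0, 0]
    - [0, 0, 0]
  dr:
    - [0, 0, 0]
    - [0, 0, 0]
    - [0, 0, 0]
    - [0, 0, 0]
    - [0, 0, 0]
    - [0, 0, 0]
    - [0, 0, 0]
  gripper: [25, 20, 15, 10, 5, 5, 5]

```text
clock: 4.28
eef_pos: [578.0, 277.3, 154.4]
eef_rot: [3.141, -0.0, 1.797]
wrist_force: [0.8, -0.1, 2.3]
finger_gap: 9.5
finger_force: 40.0
```

Emit:
carry_out:
  slide:
    - [0, 0, 0.02]
    - [0, 0, 0.05]
    - [0, 0, 0.09]
    - [0, 0, 0.13]
    - [0, 0, 0.18]
    - [0, 0, 0.24]
    - [0, 0, 0.3]
    - [0, 0, 0.34]
    - [0, 0, 0.36]
    - [0, 0, 0.36]
  dr:
    - [0, 0, 0]
    - [0, 0, 0]
    - [0, 0, 0]
    - [0, 0, 0]
    - [0, 0, 0]
    - [0, 0, 0]
    - [0, 0, 0]
    - [0, 0, 0]
    - [0, 0, 0]
    - [0, 0, 0]
  gripper: [0, 0, 0, 0, 0, 0, 0, 0, 0, 0]

```text
clock: 5.12
eef_pos: [578.1, 277.4, 245.7]
eef_rot: [3.14, -0.0, 1.797]
wrist_force: [-0.5, -0.4, -1.3]
finger_gap: 9.3
finger_force: 40.0
```

Emit:
carry_out:
  slide:
    - [0, 0, 0]
    - [0, 0, 0]
    - [0, 0, 0]
    - [0, 0, 0]
  dr:
    - [0, 0, 0]
    - [0, 0, 0]
    - [0, 0, 0]
    - [0, 0, 0]
  gripper: [0, 0, 0, 0]

```text
clock: 5.45
eef_pos: [577.8, 277.2, 243.5]
eef_rot: [-3.141, 0.0, 1.797]
wrist_force: [-0.1, 0.0, -1.8]
finger_gap: 9.9
finger_force: 40.0
```

```bash
python3 - <<'E'
from h import *
import cv2
a=camera("scene")[70:190,220:360,::-1];b=camera("top")[120:240,80:220,::-1]
f=lambda i:cv2.resize(i,(400,343),interpolation=3)
cv2.imwrite("pics/h2.png",np.hstack([f(a),f(b)]))
E
```

```text
(no output)
```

View pics/h2.png

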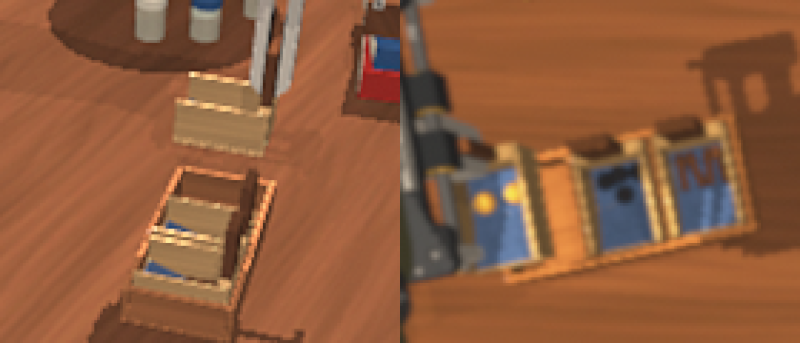

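Emit:
carry_out:
  slide:
    - [0, 0, 0.05]
    - [0, 0, 0.1]
    - [0, 0, 0.15]
    - [0, 0, 0.2]
    - [0, -0.03, 0.2]
    - [0, -0.1, 0.2]
    - [0, -0.2, 0.2]
    - [0, -0.3, 0.2]
    - [0, -0.4, 0.2]
    - [0, -0.5, 0.2]
  dr:
    - [0, 0, 0]
    - [0, 0, 0]
    - [0, 0, 0]
    - [0, 0, 0]
    - [0, 0, 0]
    - [0, 0, 0]
    - [0, 0, 0]
    - [0, 0, 0]
    - [0, 0, 0]
    - [0, 0, 0]
  gripper: [0, 0, 0, 0, 0, 0, 0, 0, 0, 0]

```text
clock: 6.38
eef_pos: [577.6, 150.6, 294.2]
eef_rot: [3.142, 0.0, 1.797]
wrist_force: [-0.1, -0.7, -1.9]
finger_gap: 9.6
finger_force: 40.0
```

Emit:
carry_out:
  slide:
    - [0.01, -0.1, 0]
    - [0.02, -0.2, 0]
    - [0.03, -0.3, 0]
    - [0.04, -0.4, 0]
    - [0.05, -0.5, 0]
    - [0.06, -0.6, 0]
    - [0.07, -0.7, 0]
    - [0.08, -0.8, 0]
    - [0.09, -0.9, 0]
    - [0.1, -1, 0]
  dr:
    - [0, 0, -0.004]
    - [0, 0, -0.008]
    - [0, 0, -0.012]
    - [0, 0, -0.016]
    - [0, 0, -0.02]
    - [0, 0, -0.024]
    - [0, 0, -0.028]
    - [0, 0, -0.032]
    - [0, 0, -0.036]
    - [0, 0, -0.04]
  gripper: [0, 0, 0, 0, 0, 0, 0, 0, 0, 0]

```text
clock: 7.22
eef_pos: [602.6, -99.4, 294.3]
eef_rot: [3.142, 0.0, 1.545]
wrist_force: [0.9, -0.1, -1.4]
finger_gap: 9.7
finger_force: 40.0
```

Emit:
carry_out:
  slide:
    - [0.01, -0.1, 0]
    - [0.02, -0.2, 0]
    - [0.03, -0.3, 0]
    - [0.04, -0.4, 0]
    - [0.04, -0.5, 0]
    - [0.04, -0.58, 0]
    - [0.04, -0.62, 0]
    - [0.04, -0.64, 0]
    - [0.04, -0.64, 0]
    - [0.04, -0.64, 0]
  dr:
    - [0, 0, -0.004]
    - [0, 0, -0.008]
    - [0, 0, -0.012]
    - [0, 0, -0.016]
    - [0, 0, -0.02]
    - [0, 0, -0.024]
    - [0, 0, -0.028]
    - [0, 0, -0.028]
    - [0, 0, -0.028]
    - [0, 0, -0.028]
  gripper: [0, 0, 0, 0, 0, 0, 0, 0, 0, 0]

```text
clock: 8.05
eef_pos: [612.9, -257.0, 294.2]
eef_rot: [-3.142, -0.0, 1.371]
wrist_force: [-0.2, 0.2, -1.9]
finger_gap: 9.8
finger_force: 40.0
```

Emit:
carry_out:
  slide:
    - [0, 0, -0.05]
    - [0, 0, -0.12]
    - [0, 0, -0.2]
    - [0, 0, -0.27]
    - [0, 0, -0.32]
    - [0, 0, -0.344]
    - [0, 0, -0.344]
    - [0, 0, -0.344]
    - [0, 0, -0.344]
  dr:
    - [0, 0, 0]
    - [0, 0, 0]
    - [0, 0, 0]
    - [0, 0, 0]
    - [0, 0, 0]
    - [0, 0, 0]
    - [0, 0, 0]
    - [0, 0, 0]
    - [0, 0, 0]
  gripper: [0, 0, 0, 0, 0, 0, 0, 0, 0]

```text
clock: 8.8
eef_pos: [613.3, -257.7, 209.3]
eef_rot: [3.14, 0.0, 1.37]
wrist_force: [-1.2, 0.6, -1.4]
finger_gap: 9.8
finger_force: 40.0
```

```bash
python3 - <<'E'
from h import *
import cv2
a=camera("scene")[130:384,60:310,::-1];b=camera("top")[120:260,290:440,::-1]
f=lambda i:cv2.resize(i,(400,400),interpolation=3)
cv2.imwrite("pics/h3.png",np.hstack([f(a),f(b)]))
psi=-.2
for th in(10,20,30,40,50):
    t=np.radians(th); print(th,np.round(np.array([-78*np.sin(t)*np.cos(psi),-78*np.sin(t)*np.sin(psi),78*(np.cos(t)-1)])/250,3),np.round(-th/360*np.array([-np.sin(psi),np.cos(psi)]),4))
E
```

```text
10 [-0.053  0.011 -0.005] [-0.0055 -0.0272]
20 [-0.105  0.021 -0.019] [-0.011  -0.0544]
30 [-0.153  0.031 -0.042] [-0.0166 -0.0817]
40 [-0.197  0.04  -0.073] [-0.0221 -0.1089]
50 [-0.234  0.047 -0.111] [-0.0276 -0.1361]
```

View pics/h3.png

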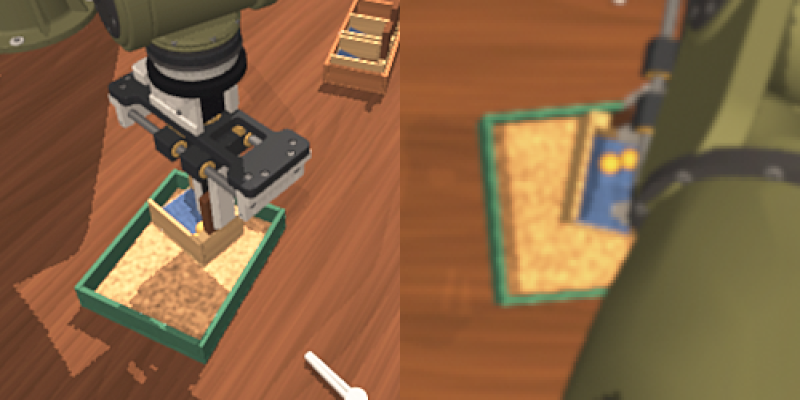

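Emit:
carry_out:
  slide:
    - [-0.053, 0.011, -0.005]
    - [-0.053, 0.011, -0.005]
    - [-0.105, 0.021, -0.019]
    - [-0.105, 0.021, -0.019]
    - [-0.105, 0.021, -0.019]
    - [-0.153, 0.031, -0.042]
    - [-0.153, 0.031, -0.042]
    - [-0.153, 0.031, -0.042]
    - [-0.197, 0.04, -0.073]
    - [-0.197, 0.04, -0.073]
  dr:
    - [-0.0055, -0.0272, 0]
    - [-0.0055, -0.0272, 0]
    - [-0.011, -0.0544, 0]
    - [-0.011, -0.0544, 0]
    - [-0.011, -0.0544, 0]
    - [-0.0166, -0.0817, 0]
    - [-0.0166, -0.0817, 0]
    - [-0.0166, -0.0817, 0]
    - [-0.0221, -0.1089, 0]
    - [-0.0221, -0.1089, 0]
  gripper: [0, 0, 0, 0, 0, 0, 0, 0, 0, 0]

```text
clock: 9.73
eef_pos: [564.1, -247.8, 190.3]
eef_rot: [2.442, -0.0, 1.371]
wrist_force: [1.3, 1.0, -1.5]
finger_gap: 9.7
finger_force: 40.0
```

Emit:
carry_out:
  slide:
    - [-0.037, 0.007, -0.038]
    - [-0.037, 0.007, -0.038]
    - [-0.037, 0.007, -0.038]
    - [-0.037, 0.007, -0.038]
    - [-0.037, 0.007, -0.038]
    - [-0.037, 0.007, -0.038]
    - [-0.037, 0.007, -0.038]
    - [-0.037, 0.007, -0.038]
    - [-0.037, 0.007, -0.038]
  dr:
    - [-0.0055, -0.0272, 0]
    - [-0.0055, -0.0272, 0]
    - [-0.0055, -0.0272, 0]
    - [-0.0055, -0.0272, 0]
    - [-0.0055, -0.0272, 0]
    - [-0.0055, -0.0272, 0]
    - [-0.0055, -0.0272, 0]
    - [-0.0055, -0.0272, 0]
    - [-0.0055, -0.0272, 0]
  gripper: [0, 0, 0, 0, 0, 0, 0, 0, 0]

```text
clock: 10.48
eef_pos: [555.2, -245.9, 181.0]
eef_rot: [2.268, -0.001, 1.372]
wrist_force: [-0.6, -0.0, -1.0]
finger_gap: 9.8
finger_force: 40.0
```

```bash
python3 - <<'E'
from h import *
import cv2
s=read_state();print(s["eef_pos"],s["eef_rot"])
a=camera("scene")[130:384,60:310,::-1];b=camera("top")[120:260,290:440,::-1]
f=lambda i:cv2.resize(i,(400,400),interpolation=3)
cv2.imwrite("pics/h4.png",np.hstack([f(a),f(b)]))
E
```

```text
[ 555.18959352 -245.93503632  181.02958606] [ 2.26818725e+00 -9.19421042e-04  1.37187464e+00]
```

View pics/h4.png

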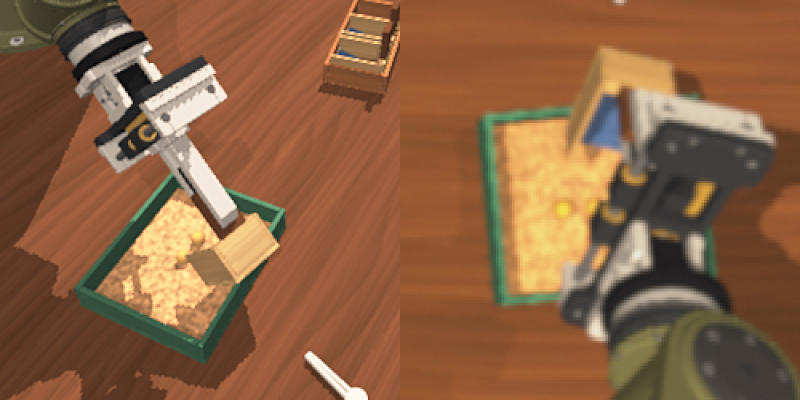

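Emit:
carry_out:
  slide:
    - [0, 0, 0.06]
    - [0, 0, 0.14]
    - [0, 0, 0.22]
    - [0, 0, 0.24]
    - [0, 0, 0.24]
  dr:
    - [0, 0, 0]
    - [0, 0, 0]
    - [0, 0, 0]
    - [0, 0, 0]
    - [0, 0, 0]
  gripper: [0, 0, 0, 0, 0]

```text
clock: 11.0
eef_pos: [554.9, -246.1, 242.5]
eef_rot: [2.266, 0.001, 1.371]
wrist_force: [-0.1, 0.4, -0.8]
finger_gap: 9.9
finger_force: 40.0
```

Emit:
carry_out:
  slide:
    - [0.234, -0.047, 0.111]
    - [0.234, -0.047, 0.111]
    - [0.234, -0.047, 0.111]
    - [0.234, -0.047, 0.111]
    - [0.234, -0.047, 0.111]
    - [0.234, -0.047, 0.111]
    - [0.234, -0.047, 0.111]
    - [0.234, -0.047, 0.111]
    - [0.234, -0.047, 0.111]
    - [0.234, -0.047, 0.111]
  dr:
    - [0.0276, 0.1361, 0]
    - [0.0276, 0.1361, 0]
    - [0.0276, 0.1361, 0]
    - [0.0276, 0.1361, 0]
    - [0.0276, 0.1361, 0]
    - [0.0276, 0.1361, 0]
    - [0.0276, 0.1361, 0]
    - [0.0276, 0.1361, 0]
    - [0.0276, 0.1361, 0]
    - [0.0276, 0.1361, 0]
  gripper: [0, 0, 0, 0, 0, 0, 0, 0, 0, 0]

```text
clock: 11.83
eef_pos: [613.6, -257.4, 266.6]
eef_rot: [-3.136, -0.001, 1.371]
wrist_force: [-0.9, 0.6, -1.9]
finger_gap: 9.5
finger_force: 40.0
```

Emit:
carry_out:
  slide:
    - [-0.01, 0.1, 0]
    - [-0.03, 0.2, 0]
    - [-0.05, 0.3, 0]
    - [-0.07, 0.4, 0]
    - [-0.09, 0.5, 0]
    - [-0.11, 0.6, 0]
    - [-0.13, 0.7, 0]
    - [-0.15, 0.8, 0]
    - [-0.15, 0.9, 0]
    - [-0.15, 0.99, 0]
  dr:
    - [0, 0, 0]
    - [0, 0, 0]
    - [0, 0, 0]
    - [0, 0, 0]
    - [0, 0, 0]
    - [0, 0, 0]
    - [0, 0, 0]
    - [0, 0, 0]
    - [0, 0, 0]
    - [0, 0, 0]
  gripper: [0, 0, 0, 0, 0, 0, 0, 0, 0, 0]

```text
clock: 12.67
eef_pos: [574.8, -8.7, 267.6]
eef_rot: [3.139, -0.002, 1.371]
wrist_force: [-0.3, -0.2, -2.5]
finger_gap: 10.0
finger_force: 40.0
```

Emit:
carry_out:
  slide:
    - [0, 0, -0.05]
    - [0, 0, -0.13]
    - [0, 0, -0.22]
    - [0, 0, -0.31]
    - [0, 0, -0.38]
    - [0, 0, -0.42]
    - [0, 0, -0.44]
    - [0, 0, -0.44]
    - [0, 0, -0.44]
  dr:
    - [0, 0, 0]
    - [0, 0, 0]
    - [0, 0, 0]
    - [0, 0, 0]
    - [0, 0, 0]
    - [0, 0, 0]
    - [0, 0, 0]
    - [0, 0, 0]
    - [0, 0, 0]
  gripper: [0, 0, 0, 0, 0, 0, 0, 0, 0]

```text
clock: 13.42
eef_pos: [575.7, -10.3, 158.9]
eef_rot: [3.14, -0.001, 1.37]
wrist_force: [0.2, -0.1, -1.4]
finger_gap: 10.1
finger_force: 40.0
```

```bash
python3 - <<'E'
from h import *
import cv2
s=read_state();print(s["eef_pos"],s["eef_rot"],s["wrist_force"])
a=camera("scene")[90:340,60:310,::-1];b=camera("top")[100:260,190:350,::-1]
f=lambda i:cv2.resize(i,(400,400),interpolation=3)
cv2.imwrite("pics/h5.png",np.hstack([f(a),f(b)]))
E
```

```text
[575.6714269  -10.28061697 158.86801276] [ 3.14001474e+00 -6.12907908e-04  1.37010334e+00] [ 0.20004491 -0.07901949 -1.43387768]
```

View pics/h5.png

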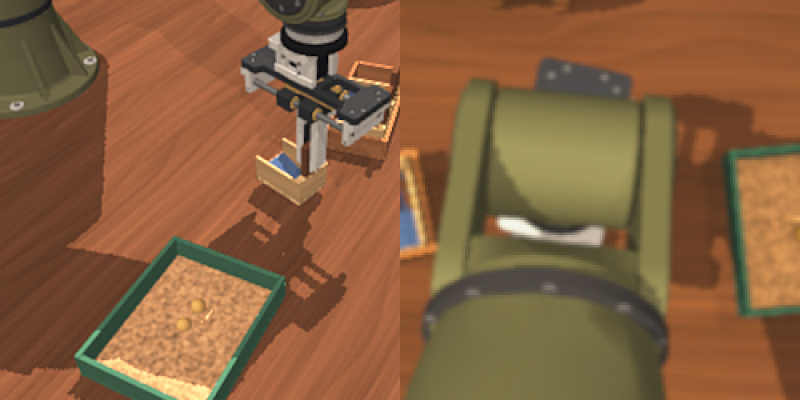

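Both balls lie in the tray (scene crop (197,306), (183,324)), and the bin hangs level just above the bare desk. I'll lower it gently.

Emit:
carry_out:
  slide:
    - [0, 0, -0.015]
    - [0, 0, -0.03]
    - [0, 0, -0.036]
    - [0, 0, -0.04]
    - [0, 0, -0.044]
    - [0, 0, -0.048]
    - [0, 0, -0.048]
    - [0, 0, -0.048]
  dr:
    - [0, 0, 0]
    - [0, 0, 0]
    - [0, 0, 0]
    - [0, 0, 0]
    - [0, 0, 0]
    - [0, 0, 0]
    - [0, 0, 0]
    - [0, 0, 0]
  gripper: [0, 0, 0, 0, 0, 0, 0, 0]

```text
clock: 14.18
eef_pos: [575.5, -10.2, 146.3]
eef_rot: [3.141, -0.0, 1.37]
wrist_force: [-0.3, 0.0, 0.8]
finger_gap: 9.6
finger_force: 40.0
```

Emit:
carry_out:
  slide:
    - [0, 0, -0.002]
    - [0, 0, -0.004]
    - [0, 0, -0.004]
    - [0, 0, -0.004]
  dr:
    - [0, 0, 0]
    - [0, 0, 0]
    - [0, 0, 0]
    - [0, 0, 0]
  gripper: [0, 0, 0, 0]

```text
clock: 14.52
eef_pos: [575.6, -10.3, 146.3]
eef_rot: [3.141, -0.0, 1.37]
wrist_force: [-5.8, -0.5, 12.5]
finger_gap: 9.7
finger_force: 40.0
```

Firm contact with the desk. Back off the excess, release, then retreat straight up.

Emit:
carry_out:
  slide:
    - [0, 0, 0.003]
    - [0, 0, 0.003]
    - [0, 0, 0.003]
    - [0, 0, 0.003]
    - [0, 0, 0.003]
    - [0, 0, 0.003]
    - [0, 0, 0.003]
    - [0, 0, 0.003]
  dr:
    - [0, 0, 0]
    - [0, 0, 0]
    - [0, 0, 0]
    - [0, 0, 0]
    - [0, 0, 0]
    - [0, 0, 0]
    - [0, 0, 0]
    - [0, 0, 0]
  gripper: [0, 0, 15, 20, 30, 35, 35, 35]

```text
clock: 15.18
eef_pos: [575.4, -10.2, 145.8]
eef_rot: [-3.141, -0.0, 1.37]
wrist_force: [0.4, 0.5, -0.4]
finger_gap: 33.0
finger_force: 0.0
```

Emit:
carry_out:
  slide:
    - [0, 0, 0.04]
    - [0, 0, 0.1]
    - [0, 0, 0.2]
    - [0, 0, 0.35]
    - [0, 0, 0.5]
    - [0, 0, 0.65]
    - [0, 0, 0.7]
    - [0, 0, 0.7]
    - [0, 0, 0.7]
  dr:
    - [0, 0, 0]
    - [0, 0, 0]
    - [0, 0, 0]
    - [0, 0, 0]
    - [0, 0, 0]
    - [0, 0, 0]
    - [0, 0, 0]
    - [0, 0, 0]
    - [0, 0, 0]
  gripper: [35, 35, 35, 35, 35, 35, 35, 35, 35]

```text
clock: 15.93
eef_pos: [575.3, -10.2, 321.4]
eef_rot: [3.141, -0.0, 1.37]
wrist_force: [0.1, -0.1, -1.0]
finger_gap: 33.0
finger_force: 0.0
```

```bash
python3 - <<'E'
from h import *
import cv2
a=camera("scene")[90:340,60:310,::-1]
cv2.imwrite("pics/h6.png",cv2.resize(a,(600,600),interpolation=3))
E
```

```text
(no output)
```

View pics/h6.png

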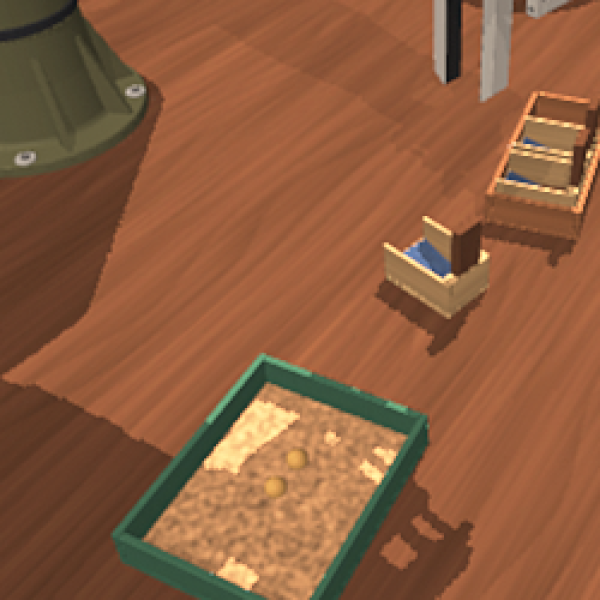

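The empty bin stands upright on the bare desk at about (437,265). Both balls are in the tray at (296,458) and (275,487), and the gripper is clear of everything.

```bash
python3 -c "
from cell import *
print(sign_off())"
```

```text
the job is handed in; nothing more can be done
None
```

I tipped both brass balls into the green tray, stood the empty bin upright and released on the bare desk, and handed the job in at about 16 s; the sign-off returned no verdict.

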